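# Load the tall specimen mount and crank the sample clamp shut

### The job

Take the tall round specimen mount from the tray, stand it upright in the channel of the sample clamp between the jaw and the stop block, and let it go. Then take the crank by its loose sleeve and, without letting go of it on the way, turn it clockwise until you feel the sprung jaw clamp the mount snugly against the stop block, about 3.5 N more at the sleeve than the crank's running drag and never forced. Release the sleeve, and leave the other two specimens and the objective where they are.

Things in the scene. Friction and masses are not known exactly. Their poses are not given: they have to be found in the camera images.
- mount_center (a point): Centre of the specimen mount to be clamped: the only tall one on the tray, a plain grey resin cylinder, 32 mm diameter, 40 mm tall, about 0.11 kg, loose, standing upright, a small steel rectangle on its top face. The point is half-way up, 20 mm above its underside; z axis up.
- disc: Bystander, leave alone: flat grey specimen disc, 44 mm diameter, 14 mm tall, loose; origin at the centre of its underside. It stands on the same aluminium tray (fixed plate, 270 x 110 mm, 6 mm thick). The three specimens stand in a row about 85 mm apart along the tray, in any order.
- block: Bystander, leave alone: grey specimen block on the tray, 30 x 30 mm, 24 mm tall, loose; origin at the centre of its underside.
- objective: Bystander, leave alone: steel microscope objective standing on the table beyond the clamp, 28 mm diameter, 42 mm tall, loose; origin at the centre of its underside.
- vice: The sample clamp, fixed: white base plate 340 (along its x) x 110 x 30 mm; origin at the centre of the underside, z up. The jaw moves to its +x, towards the stop block at the +x end. At the -x end is a grey gearbox, 110 x 90 mm, top 80 mm above the table, with the crank on it. The jaw is a steel block 50 mm wide, top 65 mm above the table, a sprung pad in front of it.
- bed (a point): Point on the channel floor (30 mm above the table), midway between its rails, x = 80 mm of the clamp, with the clamp's axes: set the mount's underside down about here, clear of jaw and stop; the jaw later pushes it along to the stop. The rails are 40 mm apart inside, 6 mm thick, 5 mm high. The pad face stands at x = 23 mm at crank 0 and advances 10 mm per rad.
- stop (a point): Nominal place of the stop block's face, on the bed at x = 130 mm of the clamp. The steel block (30 mm long, 62 mm wide, 36 mm above the bed) is reset by its users: the true face is anywhere up to 9 mm nearer or farther along x and is not measured. It stays put when clamping.
- crank_axis (a point): Point on the crank's vertical turning axis (x = -100 mm of the clamp), 122 mm above the table, with the clamp's axes. The crank carries its sleeve round this axis at a radius of 55 mm.
- crank (a joint): Crank angle in rad, 0 to 1.2 at the start, growing clockwise seen from above, which advances the jaw; the mount meets the stop after about one turn. In the clamp's frame the arm points at 3.74 rad minus this value, counter-clockwise from +x. It drags with about 6.5 N at the sleeve in slow turning (less may be felt at a halt) and stays where it is left.
- sleeve: Loose grip sleeve of the crank: black upright cylinder, 24 mm diameter, 48 mm tall, spinning freely on its pin, so a gripper need not turn while carrying it round. Origin at its middle, 124 mm above the table (sleeve 100 to 148 mm, pin head to 154 mm); the steel crank arm under it ends at 98 mm. 55 mm from the crank axis.
- pad (a point): A fixed point on the bed under the face of the sprung pad at crank 0 (x = 23 mm of the clamp). The pad (36 mm wide, 5 to 33 mm above the bed) gives 1 mm per 12 N. Each newton at the sleeve above the drag is about 5.5 N of clamping: the mount needs 8 to 30 N (1.5 to 5.5 N more at the sleeve); over 36 N damages it.
Things that resemble listed ones, but are neither listed nor needed, are in the scene too. What is shaped like the part that bears mount_center but green or purple is not meant.

How it is judged:
On the way, in this order (a step that is already met when the one before it is completed fails the run):
1. the mount stands upright in the clamp's channel between jaw and stop block, released (y of mount_center in the frame of bed between -0.008 and 0.008 m and z of mount_center in the frame of bed between 0.016 and 0.024 m and angle between mount_center's own z axis and vertical below 0.12 rad and x of mount_center in the frame of bed between -0.04 and 0.05 m and contact force between the fingers and mount below 0.05 N and linear speed of mount below 0.02 m/s), for 0.2 s.
2. the mount is clamped with 8 to 30 N while the fingers hold the crank's sleeve (y of mount_center in the frame of bed between -0.008 and 0.008 m and z of mount_center in the frame of bed between 0.016 and 0.024 m and angle between mount_center's own z axis and vertical below 0.12 rad and contact force between mount and vice between 8 and 30 N and contact force between the fingers and sleeve above 0.3 N), for 0.2 s.
At the end, for the whole second after the job is handed in: The mount stands upright (within 0.12 rad) on the floor of the clamp's channel (centre 16 to 24 mm above the bed, within 8 mm of the midline), at rest, held against the stop block with 8 to 30 N between clamp and mount; sleeve released (y of mount_center in the frame of bed between -0.008 and 0.008 m and z of mount_center in the frame of bed between 0.016 and 0.024 m and angle between mount_center's own z axis and vertical below 0.12 rad and x of mount_center in the frame of bed between -0.04 and 0.05 m and contact force between mount and vice between 8 and 30 N and linear speed of mount below 0.01 m/s and contact force between the fingers and sleeve below 0.05 N); the robot touches nothing.
It fails at once if the mount is pressed by the clamp with more than 36 N (contact force between mount and vice above 36 N).
It fails at once if the sleeve is let go on the way: the crank is past 2 rad, the mount not yet clamped with 6 N, and the fingers do not touch the sleeve (value of joint crank above 2 rad and contact force between mount and vice below 6 N and contact force between the fingers and sleeve below 0.02 N).
It fails at once if another specimen or the objective is moved by more than 25 mm (distance of any of disc, block, objective from where it was at the start of the episode above 0.025 m).
It also fails if it takes over 72 s, if anything falls off the work surface, if the arm or the gripper's body presses on something with over 40 N, if the wrist force passes 120 N, or if a joint passes its speed limit or range.

### The arm

A 6-joint arm with a two-finger parallel gripper is mounted at the origin on the work surface. World frame = base frame: x ahead of the robot, y to its left, z up, the work surface at z = 0. Lengths are in m, angles in rad, forces in N, time in s.
With the tool pointing down it reaches from about 0.375 to 0.9 m from the base axis. Payload 3.1 kg.
Tool frame: the origin (TCP) lies on the mounting face of the last link; the fingertips stand 173 mm ahead of it and the grasp point (between the pads) lies 155 mm ahead of it (robot.grip_point_offset is the distance from the TCP to the grasp point, in m); z points along the fingers, y is the line along which they close (so a half turn about z gives the same grasp; the last joint's range is limited). The gripper opens to 85 mm and grips with 20 to 120 N. Pads are 22 mm wide; open, the fingers measure 114 mm over their backs; the gripper's body (76 mm by 85 mm) begins 54 mm behind the grasp point. The pads swing forward as they close: fully open they stand 13 mm farther back than shut.
Start: joints at [0.986, 0.527, 1.433, -0, 1.181, -0.178], TCP at [0.247, 0.574, 0.405] pointing down, gripper open.
Joint ranges: [-3.08, 3.08], [-0.75, 2.2], [0.22, 2.44], [-1.43, 4.57], [0, 2.65], [-2.85, 2.85]. Speed limits (rad/s): [2.79, 2.79, 3.14, 3.14, 3.14, 3.14].

### API

Orientations are given as a unit quaternion [w, x, y, z].
In Python, from station import robot gives the robot as it stands.
- The arm moves only by the shell command python3 -m inch 'ROWS'. ROWS is JSON, a list of rows, each an object of numbers: "grip": the opening, from 0 (shut) to 1 (fully open); "tx", "ty", "tz": the shift along the tool's x, y, z in cm; "spin": the turn about the tool's z in rad. In form: [{"grip": .., "tx": .., "ty": .., "tz": .., "spin": ..}, ...]. A call has 1 to 5 rows; each row shifts and turns the commanded pose from where the row before left it, along the tool's axes as they then stand; what a row does not reach is not made up. A row lasts 1/10 s, in which the tool goes at most 50 mm and 8.59 degrees, less where a joint would pass 70% of its speed; a pose out of reach is approached as far as the arm can. A call is refused whole if a number of a shift passes 5 or a number of a turn 0.15, either way. A call with a gripper value outside its range is refused whole. The fingers move at their own pace and stop on an object; the grip force is fixed at half the most. Time passes only in rows, so rows that do not move let the fingers close. It gives the time, the measured TCP pose, the force, the opening and the grip force at its end, in the units of the state.
- robot.observe(): the state, without advancing time (a new reading comes with each control period).
- robot.snapshot(name): name is "side" or "top" or "wrist"; returns (picture, depth): 400x640x3 uint8, red, green, blue; 400x640 float32, m along the optical axis (not along the pixel's ray), 0 where there is no reading.
- robot.get_calibration(name): a dict with "camera_matrix" (3x3 intrinsics, pixels), "extrinsics" (4x4, takes a point from world to camera coordinates). Camera axes: x right, y down, z forward; pixel columns grow to the right and rows downward; lengths in m; the calibration is good to about 2 mm. The wrist camera is an equidistant fisheye: a pixel r from the principal point sees the ray r / f radians off the axis. A picture is of the moment at which its call begins: read the wrist's pose just before it. get_calibration takes no time and is no camera call; for the wrist camera it gives the pose at the moment of the call.
- robot.sign_off(): hands the job in; it is judged then, once.
The state is a dict: "t": time; "qpos": joint angles; "joint_vel": joint speeds; "joint_efforts": joint torques, N m; "ee_pos": TCP position; "ee_rot": TCP orientation; "force": force on the tool from outside, world axes, zero at the start; "moment": the same for the moment, N m; "finger_gap": finger opening in m; "gripper_force": force on a finger pad.
Only numpy, scipy, OpenCV 4.12 (cv2) and the standard library are available. Lean on these libraries where they do the work, as an engineer would, in place of code of your own. Each camera call takes 0.05 s, during which the arm holds its last target. There are 200 camera calls.

## Working session

There is one attempt and no reset: what is moved stays moved. The work goes in short steps, Python scripts to look and compute and a shell command to move; the robot and the scene stay as the last step left them, time stands still between calls to the robot, and variables do not carry over. Pictures are saved under pics/ and viewed, at most 10 in all, crops included, and the job is handed in when it is done.

```bash
mkdir -p pics; ls
python3 - <<'E'
from station import robot
import cv2,numpy as np
s=robot.observe(); print({k:np.round(v,3).tolist() for k,v in s.items()})
for n in ("top","side"):
    im,d=robot.snapshot(n); np.save(f"pics/{n}_d.npy",d); cv2.imwrite(f"pics/{n}.png",im[:,:,::-1])
    c=robot.get_calibration(n); np.savez(f"pics/{n}_c.npz",K=c["camera_matrix"],E=c["extrinsics"]); print(n,np.round(c["camera_matrix"],1).tolist(),np.round(c["extrinsics"],3).tolist())
E
```

```text
pics
{'t': 0.0, 'qpos': [0.985, 0.528, 1.434, -0.0, 1.181, -0.178], 'joint_vel': [-0.001, 0.0, 0.001, -0.001, 0.0, 0.0], 'joint_efforts': [0.0, -44.234, -17.803, -0.0, 0.008, 0.0], 'ee_pos': [0.247, 0.574, 0.404], 'ee_rot': [-0.0, 0.202, 0.979, -0.001], 'force': [0.469, -0.226, 0.149], 'moment': [0.037, 0.004, 0.004], 'gripper_force': 0.0, 'finger_gap': 0.085}
top [[372.6, 0.0, 321.6], [0.0, 372.6, 201.7], [0.0, 0.0, 1.0]] [[0.004, -1.0, -0.0, 0.092], [-0.998, -0.004, -0.06, 0.559], [0.06, 0.0, -0.998, 0.902], [0.0, 0.0, 0.0, 1.0]]
side [[484.6, 0.0, 323.2], [0.0, 484.6, 207.4], [0.0, 0.0, 1.0]] [[-0.799, -0.601, 0.009, 0.47], [-0.304, 0.391, -0.869, 0.194], [0.519, -0.697, -0.495, 0.856], [0.0, 0.0, 0.0, 1.0]]
```

View pics/top.png

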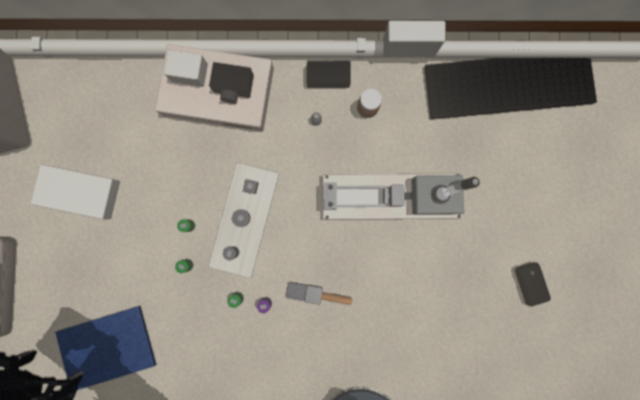

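View pics/side.png

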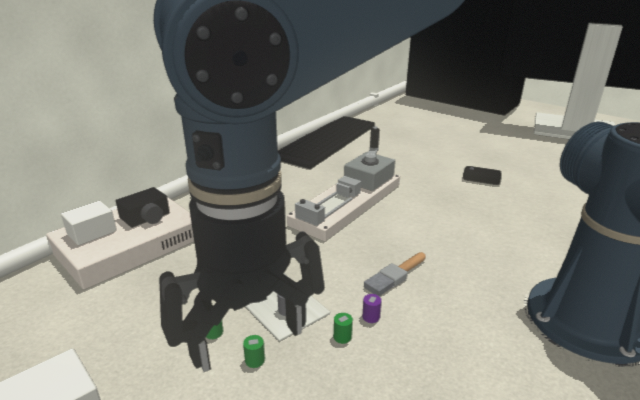

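The top view shows the clamp at about (323–463, 175–219), with its stop at the left end and its gearbox and crank at the right. The sleeve is near (473,183). The tray specimens are at (250,186) square, (241,217) wide disc and (231,253) round, probably the mount. In the side view the gripper hides part of the tray. Next I'll measure with depth.

```bash
cat > h.py <<'E'
import numpy as np,cv2
def load(n):
    c=np.load(f"pics/{n}_c.npz"); return cv2.imread(f"pics/{n}.png"),np.load(f"pics/{n}_d.npy"),c["K"],c["E"]
def world(d,K,E):
    v,u=np.mgrid[:400,:640]; P=np.stack([(u-K[0,2])/K[0,0]*d,(v-K[1,2])/K[1,1]*d,d],-1)
    return (P-E[:3,3])@E[:3,:3]
def ray(uv,z,K,E):
    r=E[:3,:3].T@np.linalg.solve(K,[uv[0],uv[1],1.]); o=-E[:3,:3].T@E[:3,3]; return o+r*(z-o[2])/r[2]
E
python3 - <<'E'
from h import *
im,d,K,E=load("top"); W=world(d,K,E); Z=W[...,2]
def blob(name,box,lo,hi):
    u0,u1,v0,v1=box; m=np.zeros(Z.shape,np.uint8); m[v0:v1,u0:u1]=((Z>lo)&(Z<hi)&(d>0))[v0:v1,u0:u1]
    n,l,st,c=cv2.connectedComponentsWithStats(m)
    for i in range(1,n):
        if st[i,4]>15:
            p=W[l==i]; ct=(l==i).astype(np.uint8); q=cv2.findContours(ct,0,2)[0][0]
            print(name,st[i],c[i].round(1),'med',np.median(p,0).round(4),'mid',((p.min(0)+p.max(0))/2).round(4),'ext',np.ptp(p[:,:2],axis=0).round(4),'ray',ray(c[i],np.median(p[:,2]),K,E).round(4),'ang',cv2.minAreaRect(p[:,:2].astype(np.float32)))
blob("tray-spec",(205,280,160,280),.012,.08)
blob("stop/jaw",(315,412,170,225),.052,.08)
blob("plate",(315,470,165,225),.022,.2)
blob("gear",(405,470,165,225),.07,.09)
blob("sleeve",(420,490,165,225),.125,.2)
blob("arm",(420,490,165,225),.092,.2)
blob("obj",(300,335,105,130),.025,.08)
blob("tray",(205,280,160,280),.003,.009)
E
python3 - <<'E'
import cv2
im=cv2.imread('pics/top.png'); a=cv2.resize(im[160:285,205:485],(784,350),interpolation=2); cv2.imwrite('pics/c1.png',a)
E
```

```text
tray-spec [243 179  16  15 169] [250.3 185.8] med [0.5956 0.2686 0.0295] mid [0.5959 0.2693 0.0231] ext [0.0333 0.034 ] ray [0.596  0.2683 0.0295] ang ((0.5967829823493958, 0.2697814404964447), (0.030289901420474052, 0.029923705384135246), 76.4859619140625)
tray-spec [232 209  18  18 256] [240.5 217.5] med [0.5199 0.2928 0.0198] mid [0.5188 0.2927 0.0194] ext [0.0417 0.0421] ray [0.5189 0.2928 0.0198] ang ((0.5188270211219788, 0.29271143674850464), (0.04164038598537445, 0.042166806757450104), 0.3227013051509857)
tray-spec [223 246  16  14 181] [230.4 252.5] med [0.4345 0.3105 0.0453] mid [0.4348 0.3125 0.0308] ext [0.0299 0.0299] ray [0.4354 0.3098 0.0453] ang ((0.4348955452442169, 0.31251010298728943), (0.029738115146756172, 0.02991233393549919), 1.200901746749878)
stop/jaw [324 182  13  27 349] [330. 195.] med [0.5713 0.0748 0.066 ] mid [0.5716 0.0747 0.0674] ext [0.0614 0.0283] ray [0.5714 0.0747 0.066 ] ang ((0.5716031193733215, 0.07467605173587799), (0.061470091342926025, 0.02818109840154648), 0.18688806891441345)
stop/jaw [384 184  21  22 356] [394.7 194.8] med [ 0.5722 -0.0776
[... 1078 characters left out ...]
 [ 0.584  -0.201   0.1238] ext [0.0466 0.0777] ray [ 0.587  -0.2096  0.0991] ang ((0.5852163434028625, -0.20053507387638092), (0.028955506160855293, 0.08160774409770966), 25.593975067138672)
obj [311 112  11  11  81] [315.7 117. ] med [0.7643 0.1089 0.0352] mid [0.7674 0.109  0.035 ] ext [0.0242 0.0247] ray [0.7652 0.1095 0.0352] ang ((0.7663792967796326, 0.10971778631210327), (0.023017752915620804, 0.022069882601499557), 58.985660552978516)
tray [ 208  161   71  117 3877] [243.6 220. ] med [0.5102 0.2873 0.0058] mid [0.5167 0.2894 0.006 ] ext [0.2887 0.171 ] ray [0.5129 0.2881 0.0058] ang ((0.5154795050621033, 0.2884942293167114), (0.11445792019367218, 0.271278440952301), 75.57038879394531)
```

View pics/c1.png

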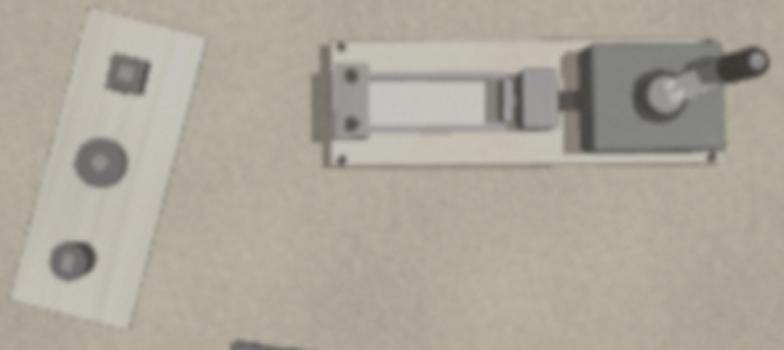

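The mount is the round one at (230,252): top z ≈ 0.045, centre (0.435, 0.311). The clamp's +x axis runs along world +y. The stop face is near y = 0.060 and the crank angle is about 0.2. First I'll align the tool's y with world y and move over the mount.

```bash
python3 -m inch '[{"grip":1,"spin":-0.14},{"grip":1,"spin":-0.14},{"grip":1,"spin":-0.136},{"grip":1,"tx":-2.7,"ty":-3.75},{"grip":1,"tx":-2.7,"ty":-3.75}]'; python3 -m inch '[{"grip":1,"tx":-2.7,"ty":-3.75},{"grip":1,"tx":-2.7,"ty":-3.75},{"grip":1,"tx":-2.7,"ty":-3.75,"tz":1},{"grip":1,"tx":-2.7,"ty":-3.75,"tz":2},{"grip":1,"tx":-2.7,"ty":-3.75,"tz":2}]';python3 -m inch '[{"grip":1,"tz":3},{"grip":1,"tz":3},{"grip":1},{"grip":1}]'
```

```text
schema error: expected keys grip, tx, ty, tz, spin
schema error: expected keys grip, tx, ty, tz, spin
schema error: expected keys grip, tx, ty, tz, spin
```

All five keys are required.

```bash
python3 -m inch '[{"grip":1,"tx":0,"ty":0,"tz":0,"spin":-0.14},{"grip":1,"tx":0,"ty":0,"tz":0,"spin":-0.14},{"grip":1,"tx":0,"ty":0,"tz":0,"spin":-0.136},{"grip":1,"tx":-2.7,"ty":-3.75,"tz":0,"spin":0},{"grip":1,"tx":-2.7,"ty":-3.75,"tz":0,"spin":0}]'; python3 -m inch '[{"grip":1,"tx":-2.7,"ty":-3.75,"tz":0,"spin":0},{"grip":1,"tx":-2.7,"ty":-3.75,"tz":0,"spin":0},{"grip":1,"tx":-2.7,"ty":-3.75,"tz":1,"spin":0},{"grip":1,"tx":-2.7,"ty":-3.75,"tz":1,"spin":0},{"grip":1,"tx":-2.7,"ty":-3.75,"tz":1,"spin":0}]';python3 -m inch '[{"grip":1,"tx":0,"ty":0,"tz":4,"spin":0},{"grip":1,"tx":0,"ty":0,"tz":4,"spin":0},{"grip":1,"tx":0,"ty":0,"tz":0,"spin":0},{"grip":1,"tx":0,"ty":0,"tz":0,"spin":0}]'
python3 - <<'E'
from station import robot
import cv2,numpy as np
c=robot.get_calibration("wrist"); im,d=robot.snapshot("wrist")
cv2.imwrite("pics/w1.png",im[:,:,::-1]); s=robot.observe(); print(s["ee_pos"],s["ee_rot"],s["qpos"],c)
im,d=robot.snapshot("side");cv2.imwrite("pics/s1.png",im[:,:,::-1])
E
```

```text
t: 0.6
ee_pos: [0.3016, 0.4993, 0.4041]
ee_rot: [-0.0, -0.006, 1.0, -0.0]
force: [0.1, -0.4, 0.2]
finger_gap: 0.0855
gripper_force: 0.0
t: 1.1
ee_pos: [0.4393, 0.3116, 0.3743]
ee_rot: [-0.0, -0.005, 1.0, -0.0]
force: [0.6, 0.0, 0.3]
finger_gap: 0.0856
gripper_force: 0.0
t: 1.5
ee_pos: [0.4386, 0.3133, 0.2944]
ee_rot: [-0.001, -0.005, 1.0, -0.0]
force: [0.2, 0.0, 0.8]
finger_gap: 0.0855
gripper_force: 0.0
[0.4390278  0.3137075  0.29566205] [ 6.06582393e-04 -4.83082051e-03  9.99988108e-01  2.82612311e-04] [ 4.13225326e-01  5.71369686e-01  1.74635622e+00  5.04162195e-05
  8.22528881e-01 -1.16726696e+00] {'camera_matrix': array([[309.70691629,   0.        , 322.14928015],
       [  0.        , 309.70691629, 200.61656761],
       [  0.        ,   0.        ,   1.        ]]), 'extrinsics': array([[-8.84558947e-03,  9.99960674e-01, -6.36930298e-04,
        -3.08732874e-01],
       [ 9.60629234e-01,  8.67454730e-03,  2.77698086e-01,
        -4.28275314e-01],
       [ 2.77692690e-01,  1.84454940e-03, -9.60668188e-01,
         1.50920436e-01],
       [ 0.00000000e+00,  0.00000000e+00,  0.00000000e+00,
         1.00000000e+00]])}
```

View pics/w1.png

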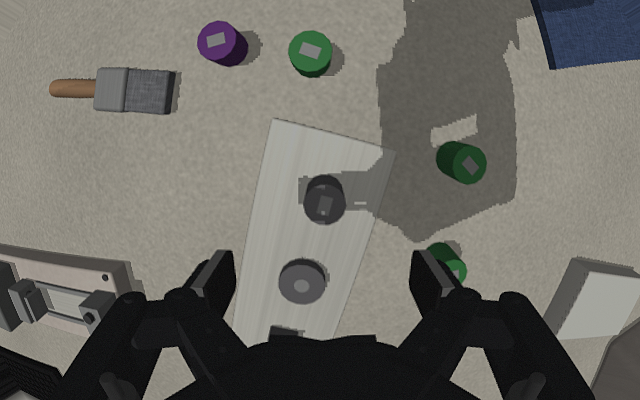

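The wrist view shows the mount at (324,199), with its top face centred near (325,204) and the disc at (302,282). The fingers sit on either side with clear space. I'll check the position by ray.

Run:
```python
import numpy as np,cv2
from station import robot
c=robot.get_calibration("wrist");K,E=c["camera_matrix"],c["extrinsics"]
def fr(u,v,z):
    x,y=(u-K[0,2])/K[0,0],(v-K[1,2])/K[1,1]; r=np.hypot(x,y)+1e-9
    ry=E[:3,:3].T@np.array([np.sin(r)*x/r,np.sin(r)*y/r,np.cos(r)]); o=-E[:3,:3].T@E[:3,3]; return o+ry*(z-o[2])/ry[2]
for p in [(325,204),(303,204),(347,204)]: print(fr(*p,.046))
print("disc",fr(302,282,.02))
s=robot.observe();print(s["ee_pos"],s["force"])
im=cv2.imread("pics/w1.png");cv2.imwrite("pics/w1c.png",cv2.resize(im[150:320,260:400],None,fx=3,fy=3,interpolation=2))
```

```text
[0.43468384 0.31591019 0.046     ]
[0.43483581 0.29959854 0.046     ]
[0.43454049 0.33224698 0.046     ]
disc [0.51791618 0.29610665 0.02      ]
[0.43916889 0.31392201 0.29639017] [-0.45245407  0.15985613  0.67075139]
```

View pics/w1c.png

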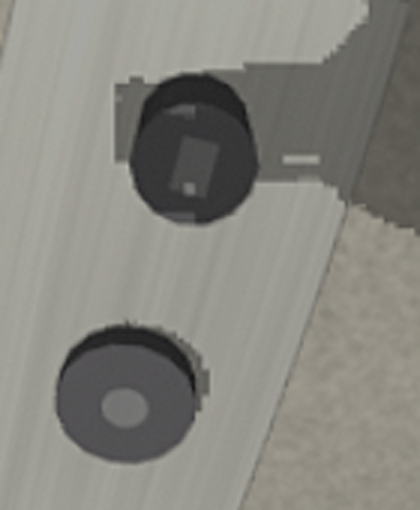

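The crop shows the mount's top face centred at (325,204). The ray gives (0.435, 0.316), against (0.435, 0.311) from the top camera. The tool's y of 0.314 lies between, so I'll shift x slightly and descend.

```bash
python3 -m inch '[{"grip":1,"tx":0.4,"ty":0,"tz":3,"spin":0},{"grip":1,"tx":0,"ty":0,"tz":3,"spin":0},{"grip":1,"tx":0,"ty":0,"tz":3,"spin":0},{"grip":1,"tx":0,"ty":0,"tz":1.8,"spin":0},{"grip":1,"tx":0,"ty":0,"tz":0,"spin":0}]'; python3 -m inch '[{"grip":0,"tx":0,"ty":0,"tz":0,"spin":0},{"grip":0,"tx":0,"ty":0,"tz":0,"spin":0},{"grip":0,"tx":0,"ty":0,"tz":0,"spin":0},{"grip":0,"tx":0,"ty":0,"tz":0,"spin":0},{"grip":0,"tx":0,"ty":0,"tz":0,"spin":0}]'
```

```text
t: 2.1
ee_pos: [0.4346, 0.3137, 0.1865]
ee_rot: [-0.0, -0.005, 1.0, -0.0]
force: [-0.8, -0.2, -0.2]
finger_gap: 0.0851
gripper_force: 0.0
t: 2.6
ee_pos: [0.4351, 0.3135, 0.1882]
ee_rot: [0.001, -0.005, 1.0, 0.001]
force: [-1.2, 0.1, 6.7]
finger_gap: 0.0303
gripper_force: 58.9
```

Gripped: the gap is 30 mm at 59 N. Next I lift and carry it over to the bed.

```bash
python3 -m inch '[{"grip":0,"tx":0,"ty":0,"tz":-2,"spin":0},{"grip":0,"tx":0,"ty":0,"tz":-4,"spin":0},{"grip":0,"tx":0,"ty":0,"tz":-4,"spin":0},{"grip":0,"tx":-1.3,"ty":-3,"tz":0,"spin":0},{"grip":0,"tx":-1.3,"ty":-3,"tz":0,"spin":0}]'; python3 -m inch '[{"grip":0,"tx":-1.4,"ty":-3.2,"tz":0,"spin":0},{"grip":0,"tx":-1.4,"ty":-3.2,"tz":0,"spin":0},{"grip":0,"tx":-1.4,"ty":-3.2,"tz":0,"spin":0},{"grip":0,"tx":-1.4,"ty":-3.2,"tz":0,"spin":0},{"grip":0,"tx":-1.4,"ty":-3.2,"tz":0,"spin":0}]';python3 -m inch '[{"grip":0,"tx":-1.4,"ty":-3.2,"tz":0,"spin":0},{"grip":0,"tx":-1.4,"ty":-3,"tz":0,"spin":0},{"grip":0,"tx":-1.3,"ty":-3,"tz":0,"spin":0},{"grip":0,"tx":0,"ty":0,"tz":0,"spin":0},{"grip":0,"tx":0,"ty":0,"tz":0,"spin":0}]'
python3 - <<'E'
from station import robot
import cv2,numpy as np
c=robot.get_calibration("wrist"); im,d=robot.snapshot("wrist")
cv2.imwrite("pics/w2.png",im[:,:,::-1]); s=robot.observe(); print(s["ee_pos"],s["force"],s["finger_gap"])
E
```

```text
t: 3.1
ee_pos: [0.4614, 0.2536, 0.2888]
ee_rot: [0.002, -0.006, 1.0, 0.001]
force: [0.5, -0.5, -1.9]
finger_gap: 0.0307
gripper_force: 59.6
t: 3.6
ee_pos: [0.5329, 0.0927, 0.287]
ee_rot: [0.0, -0.005, 1.0, 0.0]
force: [-0.0, -0.1, -2.3]
finger_gap: 0.0308
gripper_force: 59.6
t: 4.1
ee_pos: [0.5743, 0.0018, 0.2867]
ee_rot: [-0.0, -0.004, 1.0, 0.0]
force: [-0.3, 0.6, -2.6]
finger_gap: 0.0305
gripper_force: 59.7
[0.5737849  0.00270441 0.28659238] [-0.09343548  0.12696444 -1.92974659] 0.030421762178081548
```

View pics/w2.png

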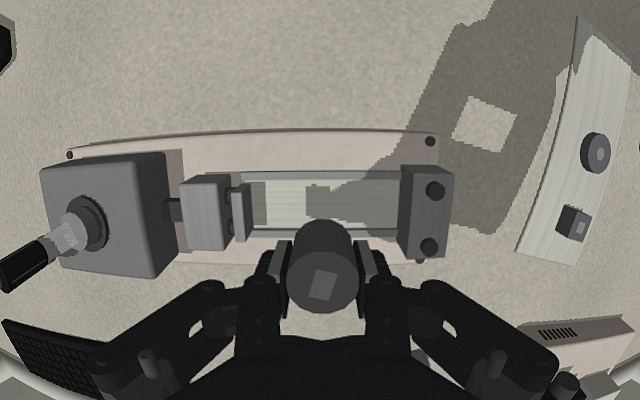

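The mount hangs upright between the fingers at (323,265). The channel lies below it with rails near rows 175 and 233. The jaw is at (215,212), the stop at (425,210) and the sleeve at (25,262). I'll check the midline and stop face by ray.

```bash
cat >> h.py <<'E'
def fr(u,v,z,K,E):
    x,y=(u-K[0,2])/K[0,0],(v-K[1,2])/K[1,1]; r=np.hypot(x,y)+1e-9
    ry=E[:3,:3].T@np.array([np.sin(r)*x/r,np.sin(r)*y/r,np.cos(r)]); o=-E[:3,:3].T@E[:3,3]; return o+ry*(z-o[2])/ry[2]
E
python3 - <<'E'
from h import *; from station import robot
c=robot.get_calibration("wrist");K,E=c["camera_matrix"],c["extrinsics"]
g=cv2.imread("pics/w2.png",0)
for u in (258,275,385):print(u,g[160:250,u].tolist())
for n,u,v,z in [("rail far",275,173,.035),("rail near",275,233,.035),("plate far",275,133,.03),("jaw top tl",186,176,.065),("jaw top bl",182,240,.065),("stop top",416,165,.066),("stop top bot",403,258,.066),("bolt1",435,191,.066),("bolt2",429,247,.066)]: print(n,fr(u,v,z,K,E).round(4))
E
```

```text
258 [175, 175, 173, 174, 174, 175, 175, 174, 176, 179, 174, 68, 120, 140, 144, 142, 142, 140, 138, 144, 164, 164, 105, 112, 114, 116, 114, 114, 117, 118, 115, 114, 112, 113, 116, 116, 114, 115, 114, 117, 115, 117, 114, 114, 111, 113, 116, 115, 114, 113, 115, 114, 115, 117, 117, 117, 116, 116, 115, 112, 113, 113, 115, 117, 107, 172, 186, 159, 86, 51, 96, 132, 137, 137, 135, 135, 129, 154, 173, 179, 178, 177, 177, 175, 175, 176, 177, 177, 175, 175]
275 [178, 177, 176, 177, 176, 177, 175, 177, 177, 179, 160, 58, 137, 141, 141, 140, 140, 138, 135, 146, 170, 184, 182, 184, 184, 183, 184, 183, 188, 186, 183, 180, 178, 181, 184, 182, 181, 181, 180, 183, 185, 185, 181, 177, 177, 176, 184, 182, 180, 178, 180, 181, 182, 184, 183, 184, 183, 183, 179, 177, 175, 178, 182, 184, 184, 181, 177, 159, 89, 56, 95, 126, 139, 135, 136, 135, 129, 151, 172, 180, 179, 181, 184, 187, 184, 169, 151, 126, 131, 95]
385 [119, 120, 119, 119, 117, 118, 118, 118, 119, 115, 88, 72, 85, 87, 86, 87, 88, 88, 86, 102, 114, 116, 119, 117, 115, 117, 118, 119, 119, 119, 117, 116, 116, 117, 119, 119, 118, 115, 116, 117, 119, 118, 116, 114, 117, 118, 118, 118, 117, 117, 116, 117, 114, 115, 115, 116, 117, 118, 118, 118, 118, 116, 116, 118, 118, 117, 119, 107, 67, 63, 85, 87, 86, 86, 87, 86, 90, 113, 118, 116, 132, 177, 184, 181, 182, 182, 181, 180, 180, 178]
rail far [ 0.5452 -0.0322  0.035 ]
rail near [ 0.5923 -0.0339  0.035 ]
plate far [ 0.5162 -0.0324  0.03  ]
jaw top tl [ 0.5408 -0.0892  0.065 ]
jaw top bl [ 0.5876 -0.0986  0.065 ]
stop top [0.5327 0.0622 0.066 ]
stop top bot [0.5983 0.0592 0.066 ]
bolt1 [0.5497 0.077  0.066 ]
bolt2 [0.5903 0.0776 0.066 ]
```

The midline is at x ≈ 0.571 and the stop face at y ≈ 0.060 in both views. Shift 2.5 mm and lower.

```bash
python3 -m inch '[{"grip":0,"tx":0.25,"ty":0,"tz":3,"spin":0},{"grip":0,"tx":0,"ty":0,"tz":2.5,"spin":0},{"grip":0,"tx":0,"ty":0,"tz":1.2,"spin":0},{"grip":0,"tx":0,"ty":0,"tz":0.4,"spin":0},{"grip":0,"tx":0,"ty":0,"tz":0.1,"spin":0}]'; python3 -m inch '[{"grip":0,"tx":0,"ty":0,"tz":0.1,"spin":0},{"grip":0,"tx":0,"ty":0,"tz":0,"spin":0},{"grip":0,"tx":0,"ty":0,"tz":0,"spin":0}]'
```

```text
t: 4.65
ee_pos: [0.572, 0.0031, 0.2147]
ee_rot: [-0.0, -0.005, 1.0, 0.0]
force: [-0.4, -0.2, -0.7]
finger_gap: 0.0305
gripper_force: 59.8
t: 4.95
ee_pos: [0.5723, 0.0024, 0.2145]
ee_rot: [0.001, -0.005, 1.0, -0.0]
force: [0.8, -0.2, -2.0]
finger_gap: 0.0307
gripper_force: 59.8
```

```bash
python3 -m inch '[{"grip":0,"tx":0,"ty":0,"tz":0.1,"spin":0},{"grip":0,"tx":0,"ty":0,"tz":0.1,"spin":0},{"grip":0,"tx":0,"ty":0,"tz":0,"spin":0},{"grip":0,"tx":0,"ty":0,"tz":0,"spin":0}]'
```

```text
t: 5.35
ee_pos: [0.5722, 0.0024, 0.2123]
ee_rot: [0.0, -0.005, 1.0, -0.0]
force: [-1.1, -0.5, 5.0]
finger_gap: 0.0305
gripper_force: 60.3
```

Touchdown: the upward force is about 7 N more. Release with a partial opening.

```bash
python3 -m inch '[{"grip":0.55,"tx":0,"ty":0,"tz":0,"spin":0},{"grip":0.55,"tx":0,"ty":0,"tz":0,"spin":0},{"grip":0.55,"tx":0,"ty":0,"tz":0,"spin":0},{"grip":0.55,"tx":0,"ty":0,"tz":0,"spin":0},{"grip":0.55,"tx":0,"ty":0,"tz":0,"spin":0}]';  python3 -m inch '[{"grip":0.55,"tx":0,"ty":0,"tz":-2,"spin":0},{"grip":0.55,"tx":0,"ty":0,"tz":-4,"spin":0},{"grip":0.55,"tx":0,"ty":0,"tz":-4.5,"spin":0},{"grip":0.55,"tx":0,"ty":0,"tz":-4.5,"spin":0},{"grip":0.55,"tx":0,"ty":-4.5,"tz":0,"spin":0}]'
python3 -m inch '[{"grip":0.55,"tx":-0.3,"ty":-4.5,"tz":0,"spin":0},{"grip":0.55,"tx":-0.3,"ty":-4.5,"tz":0,"spin":0},{"grip":0.55,"tx":0,"ty":0,"tz":0,"spin":0}]'
python3 - <<'E'
from h import *; from station import robot
c=robot.get_calibration("wrist"); im,d=robot.snapshot("wrist"); np.savez("pics/w3c.npz",K=c["camera_matrix"],E=c["extrinsics"])
cv2.imwrite("pics/w3.png",im[:,:,::-1]); s=robot.observe(); print(s["ee_pos"],s["force"],s["finger_gap"])
im,d=robot.snapshot("top"); cv2.imwrite("pics/top2.png",im[:,:,::-1]); np.save("pics/top2_d.npy",d)
E
```

```text
t: 5.85
ee_pos: [0.572, 0.0025, 0.2116]
ee_rot: [-0.0, -0.005, 1.0, 0.0]
force: [-0.3, -0.3, 0.3]
finger_gap: 0.0468
gripper_force: 0.0
t: 6.35
ee_pos: [0.574, -0.0393, 0.3683]
ee_rot: [0.006, -0.008, 1.0, -0.001]
force: [1.7, -0.8, -0.3]
finger_gap: 0.0473
gripper_force: 0.0
t: 6.65
ee_pos: [0.58, -0.1378, 0.3622]
ee_rot: [0.002, -0.002, 1.0, -0.002]
force: [-0.4, 0.3, 0.4]
finger_gap: 0.0469
gripper_force: 0.0
[ 0.57939448 -0.13527564  0.36172023] [0.30392651 0.0297493  0.05175806] 0.047198310728359734
```

View pics/w3.png

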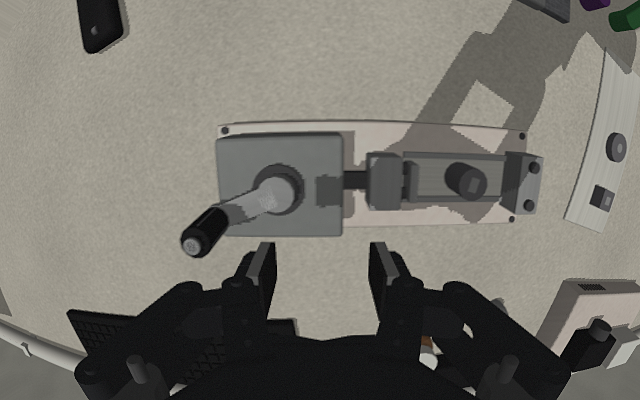

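The mount stands free in the channel at (467,180), the sleeve's pin head is at (192,246) and the hub at (287,186).

Run:
```python
from h import *
c=np.load("pics/w3c.npz");K,E=c["K"],c["E"]
print("pin",fr(192,246,.154,K,E).round(4)); 
for z in (.11,.122): print("hub",z,fr(287,186,z,K,E).round(4))
for n,u,v,z in [("gear tl",217,138,.08),("gear tr",342,133,.08),("gear bl",221,235,.08),("gear br",342,236,.08),("bolt1",534,168,.066),("bolt2",529,205,.066),("mount top",471,183,.07)]: print(n,fr(u,v,z,K,E).round(4))
_,_,K,E=load("top"); d=np.load("pics/top2_d.npy"); W=world(d,K,E)
m=(W[...,2]>.094)&(W[...,2]<.145)&(abs(W[...,0]-.574)<.02)&(abs(W[...,1]+.178)<.02); print("hub top",W[m].mean(0),m.sum())
```

```text
pin [ 0.5926 -0.2262  0.154 ]
hub 0.11 [ 0.5623 -0.1651  0.11  ]
hub 0.122 [ 0.5594 -0.1636  0.122 ]
gear tl [ 0.5278 -0.2277  0.08  ]
gear tr [ 0.5253 -0.1233  0.08  ]
gear bl [ 0.6154 -0.2314  0.08  ]
gear br [ 0.6147 -0.1216  0.08  ]
bolt1 [0.5506 0.0784 0.066 ]
bolt2 [0.5903 0.0793 0.066 ]
mount top [5.675e-01 1.000e-04 7.000e-02]
hub top [ 0.5690825  -0.17289905  0.09754508] 67
```

```bash
python3 -m inch '[{"grip":0.55,"tx":-0.75,"ty":-4.6,"tz":0,"spin":0},{"grip":0.55,"tx":-0.7,"ty":-4.55,"tz":0,"spin":0},{"grip":0.55,"tx":0,"ty":0,"tz":0,"spin":0},{"grip":0.55,"tx":0,"ty":0,"tz":0,"spin":0}]'
python3 - <<'E'
from h import *; from station import robot
c=robot.get_calibration("wrist"); im,d=robot.snapshot("wrist"); np.savez("pics/w4c.npz",K=c["camera_matrix"],E=c["extrinsics"])
cv2.imwrite("pics/w4.png",im[:,:,::-1]); s=robot.observe(); print(s["ee_pos"],s["ee_rot"],s["force"],s["finger_gap"])
E
```

```text
t: 7.15
ee_pos: [0.5945, -0.2232, 0.3611]
ee_rot: [-0.001, -0.004, 1.0, 0.001]
force: [-0.7, 0.2, -0.3]
finger_gap: 0.0469
gripper_force: 0.0
[ 0.59428399 -0.22226657  0.36112079] [-9.15951508e-04 -5.01268406e-03  9.99986554e-01  9.61999736e-04] [-0.56609385 -0.13591188 -0.66409561] 0.046924473882053286
```

View pics/w4.png

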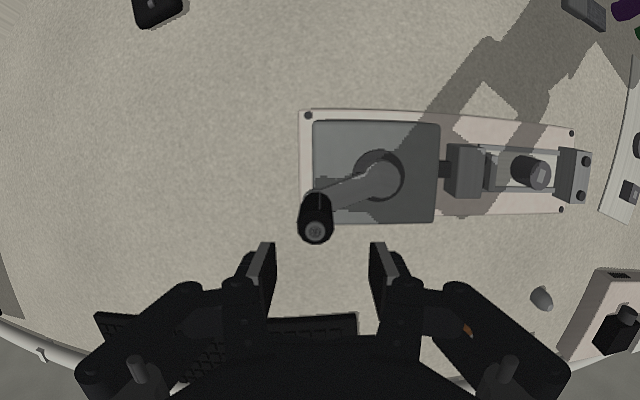

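The pin head is at (314,233), a little left of the midpoint between the fingers (about 320). The hub is near (379,176).

Run:
```python
from h import *
c=np.load("pics/w4c.npz");K,E=c["K"],c["E"]
print("pin",fr(314,233,.154,K,E).round(4),"hub",fr(379,176,.098,K,E).round(4))
for n,u,v,z in [("gear tl",314,122,.08),("gear tr",441,124,.08),("gear bl",314,222,.08),("gear br",435,222,.08)]: print(n,fr(u,v,z,K,E).round(4))
```

```text
pin [ 0.5945 -0.2283  0.154 ] hub [ 0.5698 -0.1794  0.098 ]
gear tl [ 0.5298 -0.2302  0.08  ]
gear tr [ 0.5273 -0.1237  0.08  ]
gear bl [ 0.6144 -0.23    0.08  ]
gear br [ 0.6145 -0.1212  0.08  ]
```

```bash
python3 -m inch '[{"grip":0.55,"tx":0,"ty":-0.55,"tz":0,"spin":0},{"grip":0.55,"tx":0,"ty":0,"tz":3,"spin":0},{"grip":0.55,"tx":0,"ty":0,"tz":3,"spin":0},{"grip":0.55,"tx":0,"ty":0,"tz":1.6,"spin":0},{"grip":0.55,"tx":0,"ty":0,"tz":0,"spin":0}]'; python3 -m inch '[{"grip":0,"tx":0,"ty":0,"tz":0,"spin":0},{"grip":0,"tx":0,"ty":0,"tz":0,"spin":0},{"grip":0,"tx":0,"ty":0,"tz":0,"spin":0},{"grip":0,"tx":0,"ty":0,"tz":0,"spin":0},{"grip":0,"tx":0,"ty":0,"tz":0,"spin":0}]'
```

```text
t: 7.7
ee_pos: [0.5937, -0.2274, 0.283]
ee_rot: [-0.003, -0.006, 1.0, 0.002]
force: [0.1, -1.0, -0.1]
finger_gap: 0.0472
gripper_force: 0.0
t: 8.2
ee_pos: [0.595, -0.2283, 0.2871]
ee_rot: [0.001, -0.005, 1.0, 0.001]
force: [1.3, 6.1, 2.7]
finger_gap: 0.0225
gripper_force: 58.9
```

The sleeve is held. I'll write a small planner that turns crank steps into rows along the arc, and one that splits the force into tangential and radial parts.

```bash
cat > arc.py <<'E'
# usage: arc.py cx cy step n  -> tool-frame cm rows along the clockwise arc from the measured pose; prints tangential/radial force
import sys,numpy as np
from scipy.spatial.transform import Rotation as R
from station import robot
cx,cy,st,n=map(float,sys.argv[1:]); s=robot.observe(); p=np.array(s["ee_pos"])
M=R.from_quat(np.roll(s["ee_rot"],-1)).as_matrix(); C=np.array([cx,cy]); v=p[:2]-C; a=np.arctan2(v[1],v[0]); f=np.array(s["force"])
t=np.array([np.sin(a),-np.cos(a)]); print("ang %.3f crank %.3f r %.4f  drag %.2f radial(out) %.2f z %.4f fz %.1f t %.2f"%(a,(3.74-(a-np.pi/2-.009))%(2*np.pi),np.hypot(*v),-f[:2]@t,f[:2]@v/np.hypot(*v),p[2],f[2],s["t"]))
q=p[:2]
for k in range(1,int(n)+1):
    b=a-k*st; w=C+.055*np.array([np.cos(b),np.sin(b)]); d=M.T@[*(w-q),0]; q=w; print("tx %.2f ty %.2f"%(d[0]*100,d[1]*100))
E
python3 arc.py .572 -.1775 .1 5
```

```text
ang -1.146 crank 0.182 r 0.0557  drag 3.74 radial(out) -5.01 z 0.2871 fz 2.7 t 8.20
tx 0.54 ty -0.13
tx 0.53 ty -0.14
tx 0.54 ty -0.09
tx 0.55 ty -0.04
tx 0.55 ty 0.02
```

```bash
python3 -m inch '[{"grip":0,"tx":0.52,"ty":-0.15,"tz":0,"spin":0},{"grip":0,"tx":0.53,"ty":-0.14,"tz":0,"spin":0},{"grip":0,"tx":0.54,"ty":-0.09,"tz":0,"spin":0},{"grip":0,"tx":0.55,"ty":-0.04,"tz":0,"spin":0},{"grip":0,"tx":0.55,"ty":0.02,"tz":0,"spin":0}]'; python3 arc.py .572 -.1775 .15 5
```

```text
t: 8.7
ee_pos: [0.5695, -0.2322, 0.2871]
ee_rot: [0.004, -0.004, 1.0, 0.001]
force: [7.6, 8.6, -1.2]
finger_gap: 0.0227
gripper_force: 58.7
ang -1.616 crank 0.652 r 0.0548  drag 7.22 radial(out) -8.91 z 0.2871 fz -1.2 t 8.70
tx 0.82 ty 0.08
tx 0.79 ty 0.23
tx 0.75 ty 0.34
tx 0.69 ty 0.45
tx 0.62 ty 0.55
```

```bash
python3 -m inch '[{"grip":0,"tx":0.82,"ty":0.16,"tz":0,"spin":0},{"grip":0,"tx":0.79,"ty":0.25,"tz":0,"spin":0},{"grip":0,"tx":0.75,"ty":0.35,"tz":0,"spin":0},{"grip":0,"tx":0.69,"ty":0.45,"tz":0,"spin":0},{"grip":0,"tx":0.62,"ty":0.55,"tz":0,"spin":0}]'; python3 arc.py .572 -.1765 .15 5
```

```text
t: 9.2
ee_pos: [0.5344, -0.2165, 0.2872]
ee_rot: [0.007, -0.004, 1.0, -0.002]
force: [12.7, 4.8, -7.0]
finger_gap: 0.0224
gripper_force: 59.0
ang -2.326 crank 1.362 r 0.0549  drag 5.95 radial(out) -12.22 z 0.2872 fz -7.0 t 9.20
tx 0.56 ty 0.60
tx 0.45 ty 0.69
tx 0.35 ty 0.75
tx 0.23 ty 0.79
tx 0.11 ty 0.82
```

The radial force points inward, so the true centre lies slightly further toward +x and +y. I'll add about 2 mm of inward correction.

```bash
python3 -m inch '[{"grip":0,"tx":0.46,"ty":0.68,"tz":-0.05,"spin":0},{"grip":0,"tx":0.39,"ty":0.74,"tz":-0.05,"spin":0},{"grip":0,"tx":0.33,"ty":0.75,"tz":0,"spin":0},{"grip":0,"tx":0.23,"ty":0.79,"tz":0,"spin":0},{"grip":0,"tx":0.11,"ty":0.82,"tz":0,"spin":0}]'; python3 arc.py .573 -.1755 .15 5
```

```text
t: 9.7
ee_pos: [0.5181, -0.181, 0.2873]
ee_rot: [0.005, -0.005, 1.0, -0.004]
force: [7.7, -6.6, -12.1]
finger_gap: 0.0228
gripper_force: 59.5
ang -3.042 crank 2.079 r 0.0551  drag 7.33 radial(out) -7.01 z 0.2873 fz -12.1 t 9.70
tx -0.00 ty 0.83
tx -0.11 ty 0.82
tx -0.23 ty 0.79
tx -0.35 ty 0.75
tx -0.45 ty 0.69
```

```bash
python3 -m inch '[{"grip":0,"tx":-0.05,"ty":0.83,"tz":0.08,"spin":0},{"grip":0,"tx":-0.16,"ty":0.82,"tz":0.08,"spin":0},{"grip":0,"tx":-0.23,"ty":0.79,"tz":0.05,"spin":0},{"grip":0,"tx":-0.35,"ty":0.75,"tz":0.05,"spin":0},{"grip":0,"tx":-0.45,"ty":0.69,"tz":0,"spin":0}]'; python3 arc.py .573 -.1755 .15 5
```

```text
t: 10.2
ee_pos: [0.5293, -0.1424, 0.287]
ee_rot: [0.004, -0.005, 1.0, -0.004]
force: [-0.1, -7.4, 5.4]
finger_gap: 0.0224
gripper_force: 61.6
ang 2.494 crank 2.825 r 0.0548  drag 5.95 radial(out) -4.32 z 0.2870 fz 5.4 t 10.20
tx -0.54 ty 0.62
tx -0.64 ty 0.52
tx -0.71 ty 0.42
tx -0.76 ty 0.31
tx -0.80 ty 0.19
```

```bash
python3 -m inch '[{"grip":0,"tx":-0.58,"ty":0.59,"tz":-0.07,"spin":0},{"grip":0,"tx":-0.64,"ty":0.52,"tz":0,"spin":0},{"grip":0,"tx":-0.71,"ty":0.42,"tz":0,"spin":0},{"grip":0,"tx":-0.76,"ty":0.31,"tz":0,"spin":0},{"grip":0,"tx":-0.8,"ty":0.19,"tz":0,"spin":0}]'; python3 arc.py .573 -.1755 .15 5
```

```text
t: 10.7
ee_pos: [0.5626, -0.1218, 0.287]
ee_rot: [0.001, -0.006, 1.0, -0.004]
force: [-4.6, -8.9, 6.2]
finger_gap: 0.0225
gripper_force: 61.2
ang 1.762 crank 3.558 r 0.0547  drag 6.17 radial(out) -7.89 z 0.2870 fz 6.2 t 10.70
tx -0.81 ty 0.11
tx -0.82 ty -0.04
tx -0.81 ty -0.16
tx -0.78 ty -0.28
tx -0.73 ty -0.39
```

```bash
python3 -m inch '[{"grip":0,"tx":-0.8,"ty":0.03,"tz":-0.05,"spin":0},{"grip":0,"tx":-0.82,"ty":-0.07,"tz":0,"spin":0},{"grip":0,"tx":-0.81,"ty":-0.18,"tz":0,"spin":0},{"grip":0,"tx":-0.78,"ty":-0.28,"tz":0,"spin":0},{"grip":0,"tx":-0.73,"ty":-0.39,"tz":0,"spin":0}]'; python3 arc.py .573 -.1755 .15 5
```

```text
t: 11.2
ee_pos: [0.6003, -0.1278, 0.287]
ee_rot: [-0.002, -0.005, 1.0, -0.0]
force: [-7.2, 1.6, 8.6]
finger_gap: 0.0229
gripper_force: 61.7
ang 1.051 crank 4.269 r 0.0550  drag 7.03 radial(out) -2.24 z 0.2870 fz 8.6 t 11.20
tx -0.68 ty -0.47
tx -0.60 ty -0.57
tx -0.51 ty -0.65
tx -0.41 ty -0.72
tx -0.29 ty -0.77
```

```bash
python3 -m inch '[{"grip":0,"tx":-0.68,"ty":-0.47,"tz":-0.08,"spin":0},{"grip":0,"tx":-0.6,"ty":-0.57,"tz":0,"spin":0},{"grip":0,"tx":-0.51,"ty":-0.65,"tz":0,"spin":0},{"grip":0,"tx":-0.41,"ty":-0.72,"tz":0,"spin":0},{"grip":0,"tx":-0.29,"ty":-0.77,"tz":0,"spin":0}]'; python3 arc.py .573 -.1755 .15 5
```

```text
t: 11.7
ee_pos: [0.6263, -0.1578, 0.2871]
ee_rot: [-0.001, -0.005, 1.0, 0.002]
force: [-2.0, 6.9, 2.7]
finger_gap: 0.0226
gripper_force: 61.2
ang 0.320 crank 5.000 r 0.0561  drag 7.14 radial(out) 0.27 z 0.2871 fz 2.7 t 11.70
tx -0.08 ty -0.84
tx -0.07 ty -0.82
tx 0.05 ty -0.82
tx 0.18 ty -0.81
tx 0.29 ty -0.77
```

```bash
python3 -m inch '[{"grip":0,"tx":-0.17,"ty":-0.82,"tz":-0.03,"spin":0},{"grip":0,"tx":-0.07,"ty":-0.82,"tz":0,"spin":0},{"grip":0,"tx":0.05,"ty":-0.82,"tz":0,"spin":0},{"grip":0,"tx":0.18,"ty":-0.81,"tz":0,"spin":0},{"grip":0,"tx":0.29,"ty":-0.77,"tz":0,"spin":0}]'; python3 arc.py .574 -.1755 .15 5
```

```text
t: 12.2
ee_pos: [0.625, -0.1984, 0.2872]
ee_rot: [0.001, -0.005, 1.0, 0.001]
force: [2.6, 6.1, -0.9]
finger_gap: 0.0223
gripper_force: 60.8
ang -0.422 crank 5.742 r 0.0559  drag 6.60 radial(out) -0.08 z 0.2872 fz -0.9 t 12.20
tx 0.48 ty -0.68
tx 0.50 ty -0.65
tx 0.59 ty -0.57
tx 0.67 ty -0.48
tx 0.74 ty -0.37
```

```bash
python3 -m inch '[{"grip":0,"tx":0.33,"ty":-0.59,"tz":0,"spin":0},{"grip":0,"tx":0.4,"ty":-0.54,"tz":0,"spin":0},{"grip":0,"tx":0.45,"ty":-0.48,"tz":0,"spin":0},{"grip":0,"tx":0.51,"ty":-0.42,"tz":0,"spin":0},{"grip":0,"tx":0.55,"ty":-0.36,"tz":0,"spin":0}]'; python3 arc.py .574 -.1755 .08 5
```

```text
t: 12.7
ee_pos: [0.6035, -0.2231, 0.2872]
ee_rot: [0.003, -0.004, 1.0, 0.0]
force: [5.6, 4.4, -3.0]
finger_gap: 0.0228
gripper_force: 60.7
ang -1.016 crank 0.052 r 0.0561  drag 7.08 radial(out) -0.76 z 0.2872 fz -3.0 t 12.70
tx 0.44 ty -0.12
tx 0.40 ty -0.18
tx 0.41 ty -0.15
tx 0.42 ty -0.12
tx 0.43 ty -0.08
```

```bash
python3 -m inch '[{"grip":0,"tx":0.38,"ty":-0.21,"tz":0.03,"spin":0},{"grip":0,"tx":0.4,"ty":-0.18,"tz":0,"spin":0},{"grip":0,"tx":0.41,"ty":-0.14,"tz":0,"spin":0},{"grip":0,"tx":0.42,"ty":-0.11,"tz":0,"spin":0},{"grip":0,"tx":0.43,"ty":-0.08,"tz":0,"spin":0}]'; python3 arc.py .574 -.1755 .08 5
```

```text
t: 13.2
ee_pos: [0.5836, -0.2309, 0.2872]
ee_rot: [0.004, -0.004, 1.0, -0.001]
force: [6.8, 4.9, -3.5]
finger_gap: 0.0228
gripper_force: 60.5
ang -1.399 crank 0.436 r 0.0562  drag 7.50 radial(out) -3.64 z 0.2872 fz -3.5 t 13.20
tx 0.46 ty 0.07
tx 0.44 ty -0.02
tx 0.44 ty 0.02
tx 0.44 ty 0.05
tx 0.43 ty 0.09
```

```bash
python3 -m inch '[{"grip":0,"tx":0.44,"ty":-0.03,"tz":0,"spin":0},{"grip":0,"tx":0.44,"ty":0.02,"tz":0,"spin":0},{"grip":0,"tx":0.44,"ty":0.05,"tz":0,"spin":0},{"grip":0,"tx":0.43,"ty":0.09,"tz":0,"spin":0},{"grip":0,"tx":0.42,"ty":0.12,"tz":0,"spin":0}]'; python3 arc.py .574 -.1755 .08 5
```

```text
t: 13.7
ee_pos: [0.5623, -0.2301, 0.2873]
ee_rot: [0.005, -0.004, 1.0, -0.003]
force: [6.4, -1.7, -5.2]
finger_gap: 0.0222
gripper_force: 60.2
ang -1.781 crank 0.818 r 0.0558  drag 6.58 radial(out) 0.33 z 0.2873 fz -5.2 t 13.70
tx 0.41 ty 0.19
tx 0.41 ty 0.15
tx 0.40 ty 0.18
tx 0.39 ty 0.21
tx 0.37 ty 0.24
```

```bash
python3 -m inch '[{"grip":0,"tx":0.32,"ty":0.08,"tz":0.03,"spin":0},{"grip":0,"tx":0.31,"ty":0.1,"tz":0,"spin":0},{"grip":0,"tx":0.31,"ty":0.12,"tz":0,"spin":0},{"grip":0,"tx":0.3,"ty":0.14,"tz":0,"spin":0},{"grip":0,"tx":0.29,"ty":0.16,"tz":0,"spin":0}]'; python3 arc.py .574 -.1755 .04 5
```

```text
t: 14.2
ee_pos: [0.5473, -0.2246, 0.2872]
ee_rot: [0.005, -0.004, 1.0, -0.003]
force: [7.3, -2.0, -5.1]
finger_gap: 0.0224
gripper_force: 60.3
ang -2.070 crank 1.106 r 0.0559  drag 7.40 radial(out) -1.75 z 0.2872 fz -5.1 t 14.20
tx 0.15 ty 0.19
tx 0.19 ty 0.12
tx 0.18 ty 0.13
tx 0.18 ty 0.13
tx 0.17 ty 0.14
```

```bash
python3 -m inch '[{"grip":0,"tx":0.19,"ty":0.11,"tz":0,"spin":0},{"grip":0,"tx":0.19,"ty":0.12,"tz":0,"spin":0},{"grip":0,"tx":0.18,"ty":0.13,"tz":0,"spin":0},{"grip":0,"tx":0.18,"ty":0.13,"tz":0,"spin":0},{"grip":0,"tx":0.17,"ty":0.14,"tz":0,"spin":0}]'; python3 arc.py .574 -.1755 .04 5
```

```text
t: 14.7
ee_pos: [0.5383, -0.2186, 0.2872]
ee_rot: [0.005, -0.004, 1.0, -0.003]
force: [7.8, -2.3, -5.4]
finger_gap: 0.0222
gripper_force: 60.3
ang -2.263 crank 1.300 r 0.0560  drag 7.45 radial(out) -3.24 z 0.2872 fz -5.4 t 14.70
tx 0.10 ty 0.22
tx 0.16 ty 0.15
tx 0.15 ty 0.16
tx 0.15 ty 0.16
tx 0.14 ty 0.17
```

```bash
python3 -m inch '[{"grip":0,"tx":0.16,"ty":0.15,"tz":0,"spin":0},{"grip":0,"tx":0.16,"ty":0.16,"tz":0,"spin":0},{"grip":0,"tx":0.15,"ty":0.16,"tz":0,"spin":0},{"grip":0,"tx":0.14,"ty":0.17,"tz":0,"spin":0}]'; python3 arc.py .574 -.1755 .02 5
```

```text
t: 15.1
ee_pos: [0.5321, -0.2126, 0.2872]
ee_rot: [0.005, -0.005, 1.0, -0.004]
force: [5.8, -2.9, -5.7]
finger_gap: 0.0226
gripper_force: 60.3
ang -2.418 crank 1.454 r 0.0560  drag 6.00 radial(out) -2.41 z 0.2872 fz -5.7 t 15.10
tx -0.00 ty 0.15
tx 0.07 ty 0.09
tx 0.07 ty 0.09
tx 0.07 ty 0.09
tx 0.06 ty 0.09
```

```bash
python3 -m inch '[{"grip":0,"tx":0.11,"ty":0.13,"tz":0,"spin":0},{"grip":0,"tx":0.1,"ty":0.13,"tz":0,"spin":0},{"grip":0,"tx":0.1,"ty":0.13,"tz":0,"spin":0},{"grip":0,"tx":0.09,"ty":0.14,"tz":0,"spin":0}]'; python3 arc.py .574 -.1755 .02 5
```

```text
t: 15.5
ee_pos: [0.528, -0.2075, 0.2872]
ee_rot: [0.005, -0.005, 1.0, -0.004]
force: [6.8, -4.5, -5.4]
finger_gap: 0.0225
gripper_force: 60.2
ang -2.533 crank 1.570 r 0.0560  drag 7.57 radial(out) -3.03 z 0.2872 fz -5.4 t 15.50
tx -0.02 ty 0.15
tx 0.06 ty 0.09
tx 0.06 ty 0.09
tx 0.06 ty 0.09
tx 0.05 ty 0.10
```

```bash
python3 -m inch '[{"grip":0,"tx":0.06,"ty":0.09,"tz":0,"spin":0},{"grip":0,"tx":0.06,"ty":0.09,"tz":0,"spin":0},{"grip":0,"tx":0.06,"ty":0.09,"tz":0,"spin":0},{"grip":0,"tx":0.06,"ty":0.09,"tz":0,"spin":0}]'; python3 arc.py .574 -.1755 .02 1
```

```text
t: 15.9
ee_pos: [0.5257, -0.204, 0.2872]
ee_rot: [0.005, -0.005, 1.0, -0.004]
force: [6.0, -3.7, -5.7]
finger_gap: 0.0224
gripper_force: 60.2
ang -2.609 crank 1.645 r 0.0561  drag 6.22 radial(out) -3.32 z 0.2872 fz -5.7 t 15.90
tx -0.04 ty 0.15
```

```bash
python3 -m inch '[{"grip":0,"tx":0.05,"ty":0.1,"tz":0,"spin":0},{"grip":0,"tx":0.05,"ty":0.1,"tz":0,"spin":0},{"grip":0,"tx":0.05,"ty":0.1,"tz":0,"spin":0},{"grip":0,"tx":0.05,"ty":0.1,"tz":0,"spin":0}]'; python3 arc.py .574 -.1755 .02 1
```

```text
t: 16.3
ee_pos: [0.5237, -0.2001, 0.2872]
ee_rot: [0.005, -0.005, 1.0, -0.004]
force: [7.1, -5.0, -5.8]
finger_gap: 0.0222
gripper_force: 60.2
ang -2.687 crank 1.724 r 0.0560  drag 7.66 radial(out) -4.18 z 0.2872 fz -5.8 t 16.30
tx -0.05 ty 0.14
```

```bash
python3 -m inch '[{"grip":0,"tx":0.04,"ty":0.1,"tz":0,"spin":0},{"grip":0,"tx":0.04,"ty":0.1,"tz":0,"spin":0},{"grip":0,"tx":0.04,"ty":0.1,"tz":0,"spin":0}]'; python3 arc.py .574 -.1755 .02 1
```

```text
t: 16.6
ee_pos: [0.5224, -0.1972, 0.2872]
ee_rot: [0.005, -0.005, 1.0, -0.004]
force: [5.7, -5.9, -6.1]
finger_gap: 0.023
gripper_force: 60.2
ang -2.744 crank 1.780 r 0.0560  drag 7.66 radial(out) -2.97 z 0.2872 fz -6.1 t 16.60
tx -0.05 ty 0.14
```

```bash
python3 -m inch '[{"grip":0,"tx":0.03,"ty":0.1,"tz":0,"spin":0},{"grip":0,"tx":0.03,"ty":0.1,"tz":0,"spin":0}]'; python3 arc.py .574 -.1755 .02 0
```

```text
t: 16.8
ee_pos: [0.5216, -0.1953, 0.2872]
ee_rot: [0.005, -0.005, 1.0, -0.004]
force: [5.9, -5.6, -5.1]
finger_gap: 0.0225
gripper_force: 60.3
ang -2.781 crank 1.817 r 0.0560  drag 7.33 radial(out) -3.54 z 0.2872 fz -5.1 t 16.80
```

```bash
python3 -m inch '[{"grip":0,"tx":0.03,"ty":0.1,"tz":0,"spin":0},{"grip":0,"tx":0.03,"ty":0.1,"tz":0,"spin":0}]'; python3 arc.py .574 -.1755 .02 0
```

```text
t: 17.0
ee_pos: [0.521, -0.1933, 0.2872]
ee_rot: [0.005, -0.005, 1.0, -0.004]
force: [4.9, -4.4, -6.3]
finger_gap: 0.0226
gripper_force: 60.3
ang -2.818 crank 1.854 r 0.0559  drag 5.74 radial(out) -3.24 z 0.2872 fz -6.3 t 17.00
```

```bash
python3 -m inch '[{"grip":0,"tx":0.03,"ty":0.1,"tz":0,"spin":0},{"grip":0,"tx":0.02,"ty":0.1,"tz":0,"spin":0}]'; python3 arc.py .574 -.1755 .02 0
```

```text
t: 17.2
ee_pos: [0.5204, -0.1914, 0.2872]
ee_rot: [0.005, -0.005, 1.0, -0.004]
force: [4.6, -6.2, -4.9]
finger_gap: 0.0224
gripper_force: 60.3
ang -2.854 crank 1.891 r 0.0559  drag 7.22 radial(out) -2.65 z 0.2872 fz -4.9 t 17.20
```

```bash
python3 -m inch '[{"grip":0,"tx":0.02,"ty":0.1,"tz":0,"spin":0},{"grip":0,"tx":0.02,"ty":0.1,"tz":0,"spin":0}]'; python3 arc.py .574 -.1755 .02 0
```

```text
t: 17.4
ee_pos: [0.5199, -0.1894, 0.2872]
ee_rot: [0.004, -0.005, 1.0, -0.004]
force: [5.0, -6.7, -5.0]
finger_gap: 0.0223
gripper_force: 60.3
ang -2.891 crank 1.927 r 0.0559  drag 7.70 radial(out) -3.20 z 0.2872 fz -5.0 t 17.40
```

```bash
python3 -m inch '[{"grip":0,"tx":0.02,"ty":0.1,"tz":0,"spin":0}]'; python3 arc.py .574 -.1755 .02 0
```

```text
t: 17.5
ee_pos: [0.5197, -0.1884, 0.2872]
ee_rot: [0.004, -0.005, 1.0, -0.004]
force: [3.9, -6.0, -5.1]
finger_gap: 0.0224
gripper_force: 60.3
ang -2.909 crank 1.945 r 0.0558  drag 6.74 radial(out) -2.41 z 0.2872 fz -5.1 t 17.50
```

```bash
python3 -m inch '[{"grip":0,"tx":0.02,"ty":0.1,"tz":0,"spin":0},{"grip":0,"tx":0.02,"ty":0.1,"tz":0,"spin":0}]'; python3 arc.py .574 -.1755 .02 0
```

```text
t: 17.7
ee_pos: [0.5192, -0.1865, 0.2872]
ee_rot: [0.004, -0.005, 1.0, -0.004]
force: [3.5, -7.3, -4.8]
finger_gap: 0.0224
gripper_force: 60.3
ang -2.943 crank 1.980 r 0.0559  drag 7.85 radial(out) -1.99 z 0.2872 fz -4.8 t 17.70
```

```bash
python3 -m inch '[{"grip":0,"tx":0.01,"ty":0.11,"tz":0,"spin":0},{"grip":0,"tx":0.01,"ty":0.11,"tz":0,"spin":0}]'; python3 arc.py .574 -.1755 .02 0
```

```text
t: 17.9
ee_pos: [0.5189, -0.1845, 0.2872]
ee_rot: [0.004, -0.005, 1.0, -0.004]
force: [3.5, -6.6, -4.6]
finger_gap: 0.0226
gripper_force: 60.3
ang -2.980 crank 2.017 r 0.0558  drag 7.10 radial(out) -2.43 z 0.2872 fz -4.6 t 17.90
```

```bash
python3 -m inch '[{"grip":0,"tx":0.01,"ty":0.11,"tz":0,"spin":0},{"grip":0,"tx":0.01,"ty":0.11,"tz":0,"spin":0}]'; python3 arc.py .574 -.1755 .02 0
```

```text
t: 18.1
ee_pos: [0.5187, -0.1824, 0.2872]
ee_rot: [0.004, -0.005, 1.0, -0.005]
force: [3.2, -8.7, -4.7]
finger_gap: 0.0226
gripper_force: 60.3
ang -3.017 crank 2.053 r 0.0558  drag 9.02 radial(out) -2.05 z 0.2872 fz -4.7 t 18.10
```

```bash
python3 -m inch '[{"grip":0,"tx":0.01,"ty":0.11,"tz":0,"spin":0},{"grip":0,"tx":0,"ty":0.11,"tz":0,"spin":0}]'; python3 arc.py .574 -.1755 .02 0
```

```text
t: 18.3
ee_pos: [0.5185, -0.1804, 0.2872]
ee_rot: [0.004, -0.005, 1.0, -0.005]
force: [1.9, -9.6, -5.0]
finger_gap: 0.0223
gripper_force: 60.4
ang -3.053 crank 2.090 r 0.0557  drag 9.73 radial(out) -1.04 z 0.2872 fz -5.0 t 18.30
```

```bash
python3 -m inch '[{"grip":0,"tx":0,"ty":0.11,"tz":0,"spin":0}]'; python3 arc.py .574 -.1755 .02 0
```

```text
t: 18.4
ee_pos: [0.5184, -0.1794, 0.2872]
ee_rot: [0.004, -0.005, 1.0, -0.005]
force: [3.3, -10.2, -4.4]
finger_gap: 0.0225
gripper_force: 60.4
ang -3.072 crank 2.108 r 0.0557  drag 10.43 radial(out) -2.56 z 0.2872 fz -4.4 t 18.40
```

```bash
python3 -m inch '[{"grip":0,"tx":0,"ty":0.08,"tz":0,"spin":0}]'; python3 arc.py .574 -.1755 .02 0
```

```text
t: 18.5
ee_pos: [0.5184, -0.1786, 0.2872]
ee_rot: [0.004, -0.005, 1.0, -0.005]
force: [2.3, -9.2, -5.0]
finger_gap: 0.0228
gripper_force: 60.4
ang -3.085 crank 2.122 r 0.0557  drag 9.32 radial(out) -1.77 z 0.2872 fz -5.0 t 18.50
```

```bash
python3 -m inch '[{"grip":0,"tx":0,"ty":0.09,"tz":0,"spin":0}]'; python3 arc.py .574 -.1755 .02 0
```

```text
t: 18.6
ee_pos: [0.5184, -0.1778, 0.2872]
ee_rot: [0.004, -0.005, 1.0, -0.005]
force: [0.8, -9.2, -5.0]
finger_gap: 0.0223
gripper_force: 60.4
ang -3.100 crank 2.136 r 0.0557  drag 9.27 radial(out) -0.46 z 0.2872 fz -5.0 t 18.60
```

```bash
python3 -m inch '[{"grip":0,"tx":0,"ty":0.06,"tz":0,"spin":0}]'; python3 arc.py .574 -.1755 .02 0
```

```text
t: 18.7
ee_pos: [0.5184, -0.1773, 0.2872]
ee_rot: [0.004, -0.005, 1.0, -0.005]
force: [1.6, -10.2, -4.2]
finger_gap: 0.0228
gripper_force: 60.4
ang -3.109 crank 2.146 r 0.0557  drag 10.28 radial(out) -1.24 z 0.2872 fz -4.2 t 18.70
```

The excess is about 3.3 N over the running drag, around 18 N of clamping. Hold briefly, then release.

```bash
python3 -m inch '[{"grip":0,"tx":0,"ty":0,"tz":0,"spin":0},{"grip":0,"tx":0,"ty":0,"tz":0,"spin":0},{"grip":0,"tx":0,"ty":0,"tz":0,"spin":0}]'; python3 arc.py .574 -.1755 .02 0
```

```text
t: 19.0
ee_pos: [0.5183, -0.1772, 0.2872]
ee_rot: [0.004, -0.005, 1.0, -0.005]
force: [1.6, -10.3, -4.4]
finger_gap: 0.0225
gripper_force: 60.4
ang -3.110 crank 2.147 r 0.0557  drag 10.32 radial(out) -1.32 z 0.2872 fz -4.4 t 19.00
```

```bash
python3 -m inch '[{"grip":0,"tx":0,"ty":-0.03,"tz":0,"spin":0},{"grip":0,"tx":0,"ty":0,"tz":0,"spin":0}]'; python3 arc.py .574 -.1755 .02 0
```

```text
t: 19.2
ee_pos: [0.5184, -0.1774, 0.2872]
ee_rot: [0.004, -0.005, 1.0, -0.005]
force: [2.9, -9.0, -5.0]
finger_gap: 0.0227
gripper_force: 60.4
ang -3.108 crank 2.145 r 0.0557  drag 9.05 radial(out) -2.55 z 0.2872 fz -5.0 t 19.20
```

```bash
python3 -m inch '[{"grip":0.5,"tx":0,"ty":0,"tz":0,"spin":0},{"grip":0.5,"tx":0,"ty":0,"tz":0,"spin":0},{"grip":0.5,"tx":0,"ty":0,"tz":0,"spin":0},{"grip":0.5,"tx":0,"ty":0,"tz":0,"spin":0},{"grip":0.5,"tx":0,"ty":0,"tz":0,"spin":0}]'; python3 -m inch '[{"grip":0.5,"tx":0,"ty":0,"tz":-1.5,"spin":0},{"grip":0.5,"tx":0,"ty":0,"tz":-3,"spin":0},{"grip":0.5,"tx":0,"ty":0,"tz":-3,"spin":0},{"grip":0.5,"tx":0,"ty":0,"tz":-2,"spin":0},{"grip":0.5,"tx":0,"ty":0,"tz":0,"spin":0}]'
python3 - <<'E'
from h import *; from station import robot
c=robot.get_calibration("wrist"); im,d=robot.snapshot("wrist"); np.savez("pics/w5c.npz",K=c["camera_matrix"],E=c["extrinsics"])
cv2.imwrite("pics/w5.png",im[:,:,::-1]); s=robot.observe(); print(s["ee_pos"],s["force"],s["finger_gap"])
E
```

```text
t: 19.7
ee_pos: [0.5163, -0.1737, 0.2859]
ee_rot: [0.0, -0.005, 1.0, -0.0]
force: [-0.5, 0.1, 0.0]
finger_gap: 0.0424
gripper_force: 0.0
t: 20.2
ee_pos: [0.5171, -0.1742, 0.3838]
ee_rot: [0.003, -0.005, 1.0, -0.002]
force: [-0.9, 0.0, -0.3]
finger_gap: 0.0426
gripper_force: 0.0
[ 0.51653491 -0.17390749  0.38197618] [ 0.10182268 -0.0845154  -0.81430051] 0.04280137152090246
```

View pics/w5.png

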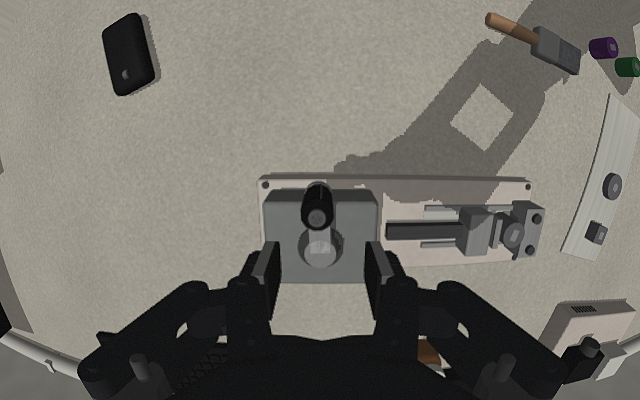

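The mount stands between pad and stop at (514,234), the sleeve is free at (318,217) and the disc and block haven't moved. I'll check that the crank stayed put, then hand in.

Run:
```python
from h import *; from station import robot
c=np.load("pics/w5c.npz");K,E=c["K"],c["E"]
p=fr(317,219,.154,K,E); print("pin",p.round(4), "angle",np.arctan2(p[1]+.1765,p[0]-.573))
```

```text
pin [ 0.5178 -0.1789  0.154 ] angle -3.0980786584033884
```

```bash
python3 -c "
from station import robot
print(robot.sign_off())"
```

```text
the job is handed in; nothing more can be done
None
```

The job is handed in: the mount stands upright in the clamp channel, clamped at an estimated 18 N (about 3.3 N above the running drag at the sleeve), with the sleeve released and the other specimens and the objective untouched; no verdict came back.

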